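# Put the drip station back in service

## Task

First lift the blue cup out of the drip tray's well and stand it upright on the middle of the round cork coaster. Then slide the metal cover over into the well and press it down on both sides until it sits level and flush with the stone, and only after that turn the water valve's blue lever half open, to its white mark. Leave the white bowl, the press pot and the blue sample tray where they stand.

Things in the scene. Friction and masses are not known exactly. Their poses are not given: they have to be found in the camera images.
- station: Drip station fixed to the counter: marble-topped slab 240 (its x) x 420 (its y) x 30 mm high. In the middle of its top is a rectangular well, 156 (x) x 116 (y) mm, floor 20 mm below the top. Along the well's two short sides (|x| 66 to 78 mm) runs a hard ledge 10 mm below the top, on which the cover ends up flush. Origin: centre of the slab's underside, z up.
- tray_centre (a point): Centre of the well's mouth, level with the slab's top; axes as the station's. At x = -60 and +60 mm a stiff orange seal strip, 8 x 108 mm, runs along y and stands 3.5 to 6 mm above the ledges; it bears the cover's weight without moving, gives way when pressed with some 6 N right over it, and stays down.
- cover: Loose aluminium plate, 150 (its x) x 110 (its y) x 10 mm, 0.3 kg, with black painted slots and a through hand hole of 48 (x) x 36 (y) mm in its middle. Starts flat on the station's top at one end (+y or -y) of the well, turned up to 0.3 rad. Fits the well with 3 mm all round, its x along the station's x, either way round. Origin: centre of its underside, z up.
- cup: Blue ceramic cup without handle, rim 62 mm across (widest, at the top), 80 mm high, wall 4 mm, about 0.18 kg. It starts upright on the floor of the well, so that its rim is 60 mm above the slab's top. Origin: centre of its underside.
- coaster: Cork coaster fixed on the counter, round, 100 mm across, 6 mm high, to the left or the right of the station. Origin: centre of its underside.
- valve_axis (a point): On the water valve's upright turning axis, at the lever's mid-height, 105 mm above the counter. The valve stands on the other side of the station from the coaster: copper pipe, brass body, grey disc 96 mm across (top 87 mm up) with red (closed), white (half open) and green (open) marks 45 degrees apart. Axes as the valve's: half open points along -x.
- lever_tip (a point): Point 5 mm short of the outer end of the valve's blue flat lever, 100 mm from the turning axis. The lever is 105 mm long, 14 mm wide, 10 mm thick, its mid-height 105 mm above the counter.
- lever (a joint): Angle of the valve lever: 0 closed (red mark), 0.785 half open (white mark), 1.571 fully open (green mark); it grows counter-clockwise seen from above. Stays where it is left; about 2 N at the end moves it.
- bowl: White ceramic bowl, rim 100 mm across, 60 mm high, standing on the station's top at the other end of the well from the cover; leave it. Origin: centre of its underside.
- press_pot: Coffee press pot of glass and brass, 90 mm across, 200 mm high, with a black handle reaching 73 mm from its axis, on the counter; leave it. Origin: centre of its underside.
- sample_tray: Empty blue sample tray, 120 (x) x 100 (y) x 25 mm, on the counter; leave it. Origin: centre of its underside.
Not all that is in view belongs to the job. Of the things like the part that bears valve_axis, leave any that is purple or turquoise; of the rest the smaller one is meant.

How it is judged:
By the outcome, as a careful person would: the job done as asked, in the order asked, and still so for the second after the job is handed in, with the robot touching nothing.
It also fails if it takes over 72 s, if anything falls off the work surface, if the arm or the gripper's body presses on something with over 40 N, if the wrist force passes 120 N, or if a joint passes its speed limit or range.

## Robot

A 6-joint arm with a two-finger parallel gripper is mounted at the origin on the work surface. World frame = base frame: x ahead of the robot, y to its left, z up, the work surface at z = 0. Lengths are in m, angles in rad, forces in N, time in s.
With the tool pointing down it reaches from about 0.375 to 0.9 m from the base axis. Payload 3.1 kg.
Tool frame: the origin (TCP) lies at the very end of the fingers, on their centre line; the grasp point (between the pads) lies 19 mm behind it; z points along the fingers, y is the line along which they close (so a half turn about z gives the same grasp; the last joint's range is limited). The gripper opens to 85 mm and grips with 20 to 120 N. Pads are 22 mm wide; open, the fingers measure 114 mm over their backs; the gripper's body (76 mm by 85 mm) begins 54 mm behind the grasp point. The pads swing forward as they close: fully open they stand 13 mm farther back than shut.
Start: joints at [1.163, 0.527, 1.433, -0, 1.181, -0.178], TCP at [0.142, 0.609, 0.231] pointing down, gripper open.
Joint ranges: [-3.08, 3.08], [-0.75, 2.2], [0.22, 2.44], [-1.43, 4.57], [0, 2.65], [-2.85, 2.85]. Speed limits (rad/s): [2.79, 2.79, 3.14, 3.14, 3.14, 3.14].

## Interface

Orientations are given as a unit quaternion [x, y, z, w].
In Python, from station import manip, vision gives the robot as it stands.
- The arm moves only by the tool drive_tool, never from a script. Its argument "deltas" is a list that holds one entry, the list of rows, each a list of 4 numbers: the shift along the tool's x, y, z in mm, then the turn about the tool's z in rad. A call has 1 to 5 rows; each row is the pose to reach, as a shift and turn from the pose commanded when the call began, along the tool's axes at that moment; what a row does not reach only later rows make up. A row lasts 1/12 s, in which the tool goes at most 41.7 mm and 7.16 degrees, less where a joint would pass 70% of its speed; a pose out of reach is approached as far as the arm can. A call with a gripper value outside its range is refused whole. "jaw" is the finger opening in mm, from 0 to 85.4, set as the call begins (left out, the last holds). The fingers move at their own pace and stop on an object; "force" is the grip in N (left out, the last holds). Time passes only in rows, so rows that repeat a pose let the fingers close. It gives the time, the measured TCP pose, the force, the opening and the grip force at its end, in the units of the state.
- manip.sense(): the state, without advancing time (a new reading comes with each control period).
- vision.snapshot(name): name is "side" or "top" or "wrist"; returns the picture (480x640x3 uint8, red, green, blue); there is no depth.
- vision.camera_model(name): a dict with "camera_matrix" (3x3 intrinsics, pixels), "rvec" (rotation vector, rad) and "tvec" (3), from world to camera coordinates, as OpenCV has them. Camera axes: x right, y down, z forward; pixel columns grow to the right and rows downward; lengths in m; the calibration is good to about 2 mm. A picture is of the moment at which its call begins: read the wrist's pose just before it. camera_model takes no time and is no camera call; for the wrist camera it gives the pose at the moment of the call.
- manip.sign_off(): hands the job in; it is judged then, once.
The state is a dict: "t": time; "q": joint angles; "qd": joint speeds; "tau": joint torques, N m; "tcp_pos": TCP position; "tool_rot": TCP orientation; "force": force on the tool from outside, world axes, zero at the start; "ft_torque": the same for the moment, N m; "finger_gap": opening from 0.0 (shut) to 1.0 (fully open); "gripper_force": force on a finger pad.
Only numpy, scipy, OpenCV 4.12 (cv2) and the standard library are available. Lean on these libraries where they do the work, as an engineer would, in place of code of your own. Each camera call takes 0.05 s, during which the arm holds its last target. There are 200 camera calls.

## Working session

There is one attempt and no reset: what is moved stays moved. The work goes in short steps, Python scripts to look and compute and a tool call to move; the robot and the scene stay as the last step left them, time stands still between calls to the robot, and variables do not carry over. Pictures are saved under pics/ and viewed, at most 10 in all, crops included, and the job is handed in when it is done.

Besides the shell and the picture viewer there is one more tool, called after ">>>" as name(argument=value, ...), one argument or row to a line, values as JSON. drive_tool: Moves the arm, as the interface text tells. Its arguments: {"type":"object","properties":{"deltas":{"type":"array"},"jaw":{"type":"number"},"force":{"type":"number"}},"required":["deltas"]}

```bash
mkdir -p pics; ls
cat > h.py <<'E'
import numpy as np, cv2
from station import manip, vision
def snap(n,f):
    m=vision.camera_model(n); im=vision.snapshot(n); cv2.imwrite('pics/'+f,im[:,:,::-1]); return im,m
def ray(m,u,v,z):
    K=np.array(m['camera_matrix']);R=cv2.Rodrigues(np.array(m['rvec'],float))[0];t=np.array(m['tvec'],float).ravel()
    c=-R.T@t; d=R.T@np.linalg.inv(K)@[u,v,1]; return c+d*(z-c[2])/d[2]
def proj(m,p):
    return cv2.projectPoints(np.array(p,float).reshape(-1,1,3),np.array(m['rvec'],float),np.array(m['tvec'],float),np.array(m['camera_matrix'],float),None)[0].reshape(-1,2)
E
python3 - <<'E'
from h import *
print(manip.sense())
for n in('top','side'):
    im,m=snap(n,n+'0.png'); R=cv2.Rodrigues(np.array(m['rvec'],float))[0]; print(n,-R.T@np.array(m['tvec']).ravel())
    np.save(n+'_m.npy',m,allow_pickle=True)
E
```

```text
pics
{'t': 0.0, 'q': array([ 1.16354604e+00,  5.28499251e-01,  1.43391896e+00,  8.31420452e-06,
        1.18140175e+00, -1.78557721e-01]), 'qd': array([ 0.00044952, -0.00035148, -0.00054509,  0.00058696,  0.00032978,
        0.0010821 ]), 'tau': array([-8.33031736e-04, -4.42351842e+01, -1.78026026e+01, -1.99175943e-04,
        8.52633908e-03, -8.72034125e-07]), 'tcp_pos': array([0.14140188, 0.6080482 , 0.230308  ]), 'tool_rot': array([ 1.14098767e-01,  9.93468787e-01, -1.06511520e-03, -3.25230611e-04]), 'force': array([-0.50014545, -1.13538586,  0.76509903]), 'ft_torque': array([-0.02052304, -0.02421994,  0.05431996]), 'gripper_force': 0.0, 'finger_gap': 0.9990088383905017}
top [ 0.29483427 -0.13409364  1.86242223]
side [ 0.19589837 -1.18361913  0.91040654]
```

View pics/top0.png

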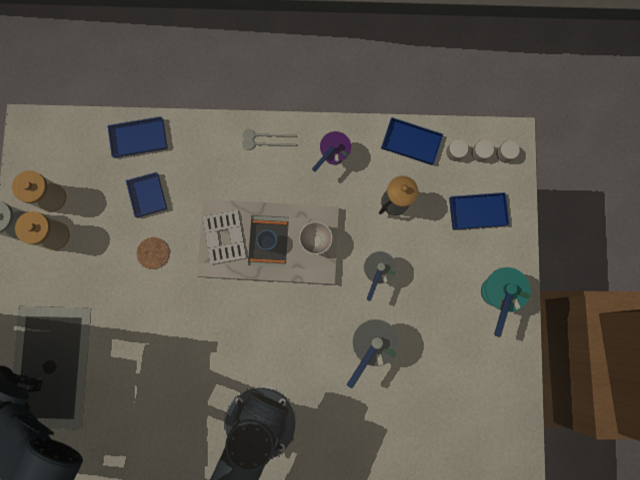

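View pics/side0.png

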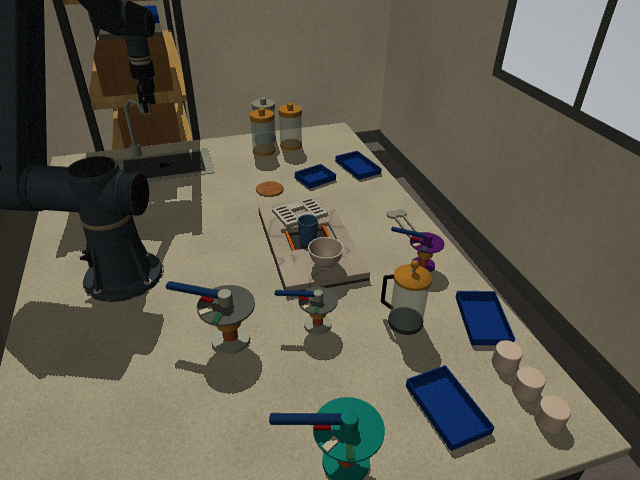

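The top view shows the robot base at (255,430), the cup at (267,240) in the well, the cover at (224,237), the bowl at (316,238), the coaster at (153,252) and the press pot at (402,195).

There are four valve candidates: purple (335,148), turquoise (508,289), large grey (377,344) and small grey (381,268). The small grey one at (381,268) fits the description. The round silver or brown lids on the left are jars, not the coaster. I'll check the choice in a crop.

Run:
```python
from h import *
im=cv2.imread('pics/top0.png'); 
c=im[190:315,190:420]; cv2.imwrite('pics/crop1.png',cv2.resize(np.clip(c*1.5,0,255).astype('uint8'),None,fx=3.4,fy=3.4,interpolation=cv2.INTER_CUBIC))
m=np.load('top_m.npy',allow_pickle=True).item()
for n,u,v,z in [('cup',267,240,.09),('coaster',153,252,.006),('bowl',316,238,.09),('s1',204,201,.03),('s2',340,207,.03),('s3',336,283,.03),('s4',198,277,.03),('disc',381,268,.087),('tip',371,299,.105),('base',255,430,0),('bigdisc',377,344,.087)]: print(n,ray(m,u,v,z).round(3))
```

```text
cup [ 0.541 -0.007  0.09 ]
coaster [0.507 0.35  0.006]
bowl [ 0.551 -0.153  0.09 ]
s1 [0.667 0.196 0.03 ]
s2 [ 0.659 -0.225  0.03 ]
s3 [ 0.423 -0.217  0.03 ]
s4 [0.431 0.202 0.03 ]
disc [ 0.467 -0.347  0.087]
tip [ 0.374 -0.317  0.105]
base [-0.019  0.015  0.   ]
bigdisc [ 0.245 -0.337  0.087]
```

View pics/crop1.png

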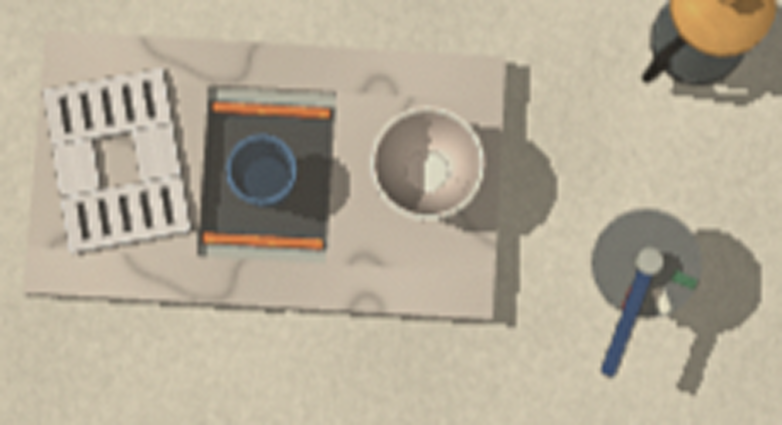

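The crop shows the cup at (262,170), the cover at (117,160) and the small grey valve's hub at (650,262). Its lever points to (608,372), and the white mark is at (662,298). Next is a wrist view above the station.

>>> drive_tool(
  deltas=[
    [[-29,-27,-6,0],[-58,-54,-12,0],[-87,-81,-18,0],[-116,-108,-24,0],[-145,-135,-30,0]],
  ],
  jaw=85,
)

```text
t: 0.52
tcp_pos: [0.2526, 0.4425, 0.2611]
tool_rot: [0.114, 0.994, -0.0, -0.0]
force: [0.9, 0.6, 0.5]
finger_gap: 0.997
gripper_force: 0.0
```

>>> drive_tool(
  deltas=[
    [[-29,-27,-6,0],[-58,-54,-12,0],[-87,-81,-18,0],[-116,-108,-24,0],[-145,-135,-30,0]],
  ],
)

```text
t: 0.93
tcp_pos: [0.3632, 0.2781, 0.2914]
tool_rot: [0.114, 0.993, -0.0, -0.0]
force: [0.3, -0.5, 0.3]
finger_gap: 0.993
gripper_force: 0.0
```

>>> drive_tool(
  deltas=[
    [[-29,-27,-6,0],[-58,-54,-12,0],[-87,-81,-18,0],[-116,-108,-24,0],[-145,-135,-30,0]],
  ],
)

```text
t: 1.35
tcp_pos: [0.4739, 0.1138, 0.3214]
tool_rot: [0.114, 0.993, 0.0, -0.0]
force: [1.0, 0.2, 0.2]
finger_gap: 0.993
gripper_force: 0.0
```

>>> drive_tool(
  deltas=[
    [[-29,-27,-3,-0.07],[-58,-54,-5,-0.14],[-80,-81,-8,-0.207],[-80,-81,-8,-0.207],[-80,-81,-8,-0.207]],
  ],
)

```text
t: 1.77
tcp_pos: [0.5335, 0.0168, 0.3287]
tool_rot: [0.013, 1.0, 0.0, -0.001]
force: [-0.8, 0.6, 0.1]
finger_gap: 0.996
gripper_force: 0.0
```

Run:
```python
from h import *
s=manip.sense(); print(s['tcp_pos'],s['tool_rot'],s['q'])
im,m=snap('wrist','w1.png'); np.save('w1_m.npy',m,allow_pickle=True)
R=cv2.Rodrigues(np.array(m['rvec'],float))[0]; print(-R.T@np.array(m['tvec']).ravel(),R,m['camera_matrix'])
```

```text
[0.53353018 0.01683722 0.32869235] [ 1.29601747e-02  9.99915844e-01  1.98260159e-04 -5.47512625e-04] [-1.78045577e-01  2.98850216e-01  1.53132076e+00  2.18419019e-04
  1.31256698e+00 -1.72297672e+00]
[0.45033925 0.0177862  0.47195527] [[ 2.55540931e-02  9.99673305e-01 -5.20444286e-04]
 [ 9.46219486e-01 -2.40197157e-02  3.22632511e-01]
 [ 3.22514608e-01 -8.73703574e-03 -9.46524163e-01]] [[375.99209114   0.         318.72491605]
 [  0.         375.99209114 242.99655141]
 [  0.           0.           1.        ]]
```

View pics/w1.png

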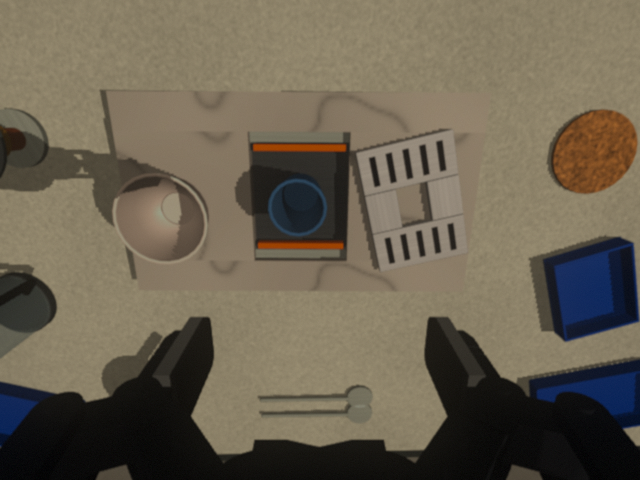

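The wrist view has image right as +y and image down as +x. It shows the cup rim at (298,207), the orange strips at (300,147) and (300,245), the cover centred at about (413,201), and the coaster at (593,151).

```bash
cat >> h.py <<'E'
def W(m,pts,z): return np.array([ray(m,u,v,z)[:2] for u,v in pts])
def blob(mask,roi):
    M=np.zeros(mask.shape,np.uint8);u0,v0,u1,v1=roi;M[v0:v1,u0:u1]=mask[v0:v1,u0:u1]
    c=max(cv2.findContours(M,cv2.RETR_EXTERNAL,cv2.CHAIN_APPROX_NONE)[0],key=cv2.contourArea);return c[:,0,:]
def rect(m,c,z):
    (a,b),(w,h),ang=cv2.minAreaRect((W(m,c,z)*1000).astype(np.float32)); return np.round([a,b,w,h,ang],2)
def circ(m,c,z):
    (a,b),r=cv2.minEnclosingCircle((W(m,c,z)*1000).astype(np.float32)); e=cv2.fitEllipse((W(m,c,z)*1000).astype(np.float32)); return np.round([a,b,r],1),np.round(e[0]+e[1],1)
E
python3 - <<'E'
from h import *
im=cv2.imread('pics/w1.png');m=np.load('w1_m.npy',allow_pickle=True).item()
h,s,v=cv2.split(cv2.cvtColor(im,cv2.COLOR_BGR2HSV))
org=((h<16)&(s>150)&(v>100)).astype(np.uint8)
for r in[(240,135,360,160),(240,235,360,260)]: print('strip',rect(m,blob(org,r),.0248))
print('coaster',circ(m,blob(((h<18)&(s>110)&(v>60)).astype(np.uint8),(530,90,640,210)),.006))
cup=((h>95)&(h<125)&(s>100)).astype(np.uint8)
print('cup',circ(m,blob(cup,(255,165,345,245)),.09))
for p in [(320,147),(420,185),(410,205),(480,200)]: print(im[p[1],p[0]],h[p[1],p[0]],s[p[1],p[0]])
cov=((s<22)&(v>90)).astype(np.uint8); c=blob(cv2.morphologyEx(cov,cv2.MORPH_CLOSE,np.ones((9,9))),(352,120,490,285)); print('cover',rect(m,c,.04))
P=W(m,[(357,152),(452,130),(467,250),(380,271)],.04)*1000; print(P.round(1),P.mean(0), [np.linalg.norm(P[i]-P[i-1]).round(1) for i in range(4)])
P=W(m,[(249,132),(350,132),(346,261),(252,261)],.03)*1000; print(P.round(1),P.mean(0))
mt=np.load('top_m.npy',allow_pickle=True).item();it=cv2.imread('pics/top0.png');h,s,v=cv2.split(cv2.cvtColor(it,cv2.COLOR_BGR2HSV))
print('coaster top',circ(mt,blob(((h<18)&(s>110)&(v>60)).astype(np.uint8),(130,230,175,275)),.006))
lev=((h>100)&(h<125)&(s>110)).astype(np.uint8); print('lever',rect(mt,blob(lev,(360,255,395,305)),.11))
E
```

```text
strip [485.5   -6.21 106.61   7.87  88.54]
strip [604.78 -10.04 106.03   7.99  88.55]
coaster (array([501.5, 349. ,  50.8]), array([501.9, 349.3,  98.1,  99.7]))
cup (array([540.3,  -6.7,  31.1]), array([540.6,  -7.2,  59.3,  60.4]))
[  0  68 156] 13 255
[66 80 92] 16 72
[ 97 117 131] 18 66
[106 130 141] 21 63Traceback (most recent call last):
  File "<stdin>", line 10, in <module>
  File "h.py", line 13, in blob
    c=max(cv2.findContours(M,cv2.RETR_EXTERNAL,cv2.CHAIN_APPROX_NONE)[0],key=cv2.contourArea);return c[:,0,:]
ValueError: max() iterable argument is empty
```

Run:
```python
from h import *
im=cv2.imread('pics/w1.png');m=np.load('w1_m.npy',allow_pickle=True).item()
P=W(m,[(357,152),(452,130),(467,250),(380,271)],.04)*1000; print(P.round(1),P.mean(0), [np.linalg.norm(P[i]-P[i-1]).round(1) for i in range(4)])
P=W(m,[(249,132),(350,132),(346,261),(252,261)],.03)*1000; print(P.round(1),P.mean(0))
mt=np.load('top_m.npy',allow_pickle=True).item();it=cv2.imread('pics/top0.png');h,s,v=cv2.split(cv2.cvtColor(it,cv2.COLOR_BGR2HSV))
print('coaster top',circ(mt,blob(((h<18)&(s>110)&(v>60)).astype(np.uint8),(130,230,175,275)),.006))
print('cup top',circ(mt,blob(((h>95)&(h<125)&(s>80)).astype(np.uint8),(255,230,280,252)),.09))
lev=((h>100)&(h<125)&(s>110)).astype(np.uint8); print('lever',rect(mt,blob(lev,(360,255,395,305)),.11))
cov=((s<22)&(v>110)).astype(np.uint8);print('cover top',rect(mt,blob(cv2.morphologyEx(cov,cv2.MORPH_CLOSE,np.ones((5,5))),(200,205,247,268)),.04))
```

```text
[[490.9  59.5]
 [469.9 163.8]
 [611.2 194.6]
 [636.3  89.1]] [552.04299126 126.74826113] [np.float64(148.4), np.float64(106.4), np.float64(144.6), np.float64(108.4)]
[[466.6 -61.6]
 [469.6  52.4]
 [625.8  47.5]
 [622.8 -71.1]] [546.2034734   -8.20335453]
coaster top (array([504.9, 352.1,  48.1]), array([504.5, 352. ,  91.7,  93.9]))Traceback (most recent call last):
  File "<stdin>", line 7, in <module>
  File "h.py", line 17, in circ
    (a,b),r=cv2.minEnclosingCircle((W(m,c,z)*1000).astype(np.float32)); e=cv2.fitEllipse((W(m,c,z)*1000).astype(np.float32)); return np.round([a,b,r],1),np.round(e[0]+e[1],1)
                                                                          ~~~~~~~~~~~~~~^^^^^^^^^^^^^^^^^^^^^^^^^^^^^^^^^^^^
cv2.error: OpenCV(4.12.0) /io/opencv/modules/imgproc/src/shapedescr.cpp:361: error: (-201:Incorrect size of input array) There should be at least 5 points to fit the ellipse in function 'fitEllipseNoDirect'
```

>>> drive_tool(
  deltas=[
    [[-8,-24,25,0],[-8,-24,65,0],[-8,-24,105,0],[-8,-24,145,0],[-8,-24,185,0]],
  ],
  jaw=85,
)

```text
t: 2.23
tcp_pos: [0.5394, -0.0038, 0.1431]
tool_rot: [0.01, 1.0, 0.0, 0.0]
force: [0.4, -0.4, -0.6]
finger_gap: 0.991
gripper_force: 0.0
```

>>> drive_tool(
  deltas=[
    [[0,0,40,0],[0,0,70,0],[0,0,91,0],[0,0,91,0]],
  ],
)

```text
t: 2.57
tcp_pos: [0.5363, -0.0032, 0.0493]
tool_rot: [0.01, 1.0, 0.001, -0.005]
force: [-0.1, -0.0, 0.7]
finger_gap: 1.0
gripper_force: 0.0
```

>>> drive_tool(
  deltas=[
    [[0,0,0,0],[0,0,0,0],[0,0,0,0],[0,0,0,0],[0,0,0,0]],
  ],
  jaw=50,
  force=35,
)

```text
t: 2.98
tcp_pos: [0.5417, -0.0056, 0.0551]
tool_rot: [0.011, 1.0, -0.0, 0.002]
force: [0.4, 0.6, 4.4]
finger_gap: 0.713
gripper_force: 38.5
```

>>> drive_tool(
  deltas=[
    [[0,0,-20,0],[0,0,-50,0],[0,0,-85,0],[0,20,-100,0],[4,50,-100,0]],
  ],
)

```text
t: 3.4
tcp_pos: [0.5421, 0.0424, 0.1582]
tool_rot: [0.013, 1.0, -0.001, 0.006]
force: [0.4, 0.2, -1.2]
finger_gap: 0.711
gripper_force: 39.0
```

>>> drive_tool(
  deltas=[
    [[5,38,0,0],[10,76,0,0],[15,114,0,0],[20,152,0,0],[25,190,0,0]],
  ],
)

```text
t: 3.82
tcp_pos: [0.5161, 0.2365, 0.1539]
tool_rot: [0.011, 1.0, 0.0, 0.0]
force: [-0.0, 0.6, -2.5]
finger_gap: 0.714
gripper_force: 39.0
```

>>> drive_tool(
  deltas=[
    [[5,37,0,0],[10,72,0,0],[15,100,0,0],[18,113,0,0],[18,113,0,0]],
  ],
)

```text
t: 4.23
tcp_pos: [0.5001, 0.3511, 0.1536]
tool_rot: [0.009, 1.0, 0.0, 0.0]
force: [-1.3, -0.4, -2.4]
finger_gap: 0.712
gripper_force: 39.0
```

>>> drive_tool(
  deltas=[
    [[-2,-1,30,0],[-2,-1,65,0],[-2,-1,90,0],[-2,-1,98,0],[-2,-1,98,0]],
  ],
)

```text
t: 4.65
tcp_pos: [0.5019, 0.3451, 0.0535]
tool_rot: [0.012, 1.0, -0.001, -0.002]
force: [0.3, -0.2, -2.1]
finger_gap: 0.713
gripper_force: 39.1
```

Run:
```python
from h import *
s=manip.sense(); print(s['tcp_pos'],s['force'])
im,m=snap('side','s1.png'); c=im[150:260,210:350][:,:,::-1]; cv2.imwrite('pics/s1c.png',cv2.resize(c,None,fx=4,fy=4,interpolation=cv2.INTER_CUBIC))
```

```text
[0.50186839 0.34512752 0.05347263] [ 0.32626761 -0.24642477 -2.09009216]
```

View pics/s1c.png

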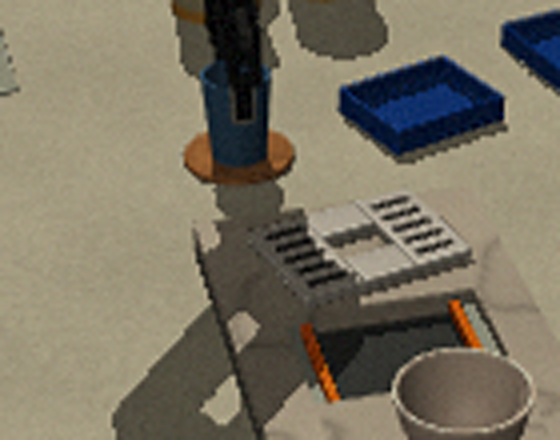

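The crop shows the cup held over the coaster, just above it (cup base at about (237,158) in the crop). I'll let the arm settle before lowering.

>>> drive_tool(
  deltas=[
    [[0,0,0,0],[0,0,0,0],[0,0,0,0]],
  ],
)

```text
t: 4.95
tcp_pos: [0.5045, 0.3476, 0.0571]
tool_rot: [0.011, 1.0, 0.001, 0.002]
force: [-0.7, 0.7, -2.4]
finger_gap: 0.714
gripper_force: 39.1
```

```bash
cat >> h.py <<'E'
def avg(n=4):
    P=[]
    for i in range(n):
        P.append(np.r_[manip.sense()['tcp_pos']*1000,manip.sense()['tool_rot'][0]*2000,manip.sense()['force']]); vision.snapshot('wrist')
    P=np.array(P); print(P.round(1)); print('mean',P.mean(0).round(1))
E
python3 -c "
from h import *
avg(5)"
```

```text
[[ 5.045e+02  3.476e+02  5.710e+01  2.190e+01 -7.000e-01  7.000e-01
  -2.400e+00]
 [ 5.042e+02  3.476e+02  5.680e+01  2.180e+01 -0.000e+00 -1.000e+00
  -1.800e+00]
 [ 5.039e+02  3.476e+02  5.660e+01  2.170e+01  1.000e-01  2.000e-01
  -1.200e+00]
 [ 5.037e+02  3.475e+02  5.630e+01  2.170e+01 -5.000e-01 -2.000e-01
  -1.300e+00]
 [ 5.035e+02  3.475e+02  5.610e+01  2.160e+01  3.000e-01 -8.000e-01
  -2.000e+00]]
mean [ 5.040e+02  3.476e+02  5.660e+01  2.180e+01 -2.000e-01 -2.000e-01
 -1.800e+00]
```

>>> drive_tool(
  deltas=[
    [[0,2,2,0],[0,2,4,0],[0,2,4,0],[0,2,4,0],[0,2,4,0]],
  ],
)

```text
t: 5.62
tcp_pos: [0.5033, 0.3494, 0.0512]
tool_rot: [0.011, 1.0, 0.0, 0.0]
force: [-0.2, -0.0, -1.6]
finger_gap: 0.711
gripper_force: 39.1
```

>>> drive_tool(
  deltas=[
    [[0,0,0,0],[0,0,0,0],[0,0,0,0]],
  ],
)

```text
t: 5.87
tcp_pos: [0.5032, 0.3492, 0.0512]
tool_rot: [0.011, 1.0, -0.0, -0.0]
force: [0.1, 0.4, -2.3]
finger_gap: 0.71
gripper_force: 39.1
```

>>> drive_tool(
  deltas=[
    [[0,0,1,0],[0,0,1,0],[0,0,1,0]],
  ],
)

```text
t: 6.12
tcp_pos: [0.5036, 0.3493, 0.0511]
tool_rot: [0.011, 1.0, 0.0, 0.0]
force: [-0.4, -1.8, 4.4]
finger_gap: 0.715
gripper_force: 39.4
```

>>> drive_tool(
  deltas=[
    [[0,0,1,0],[0,0,1,0],[0,0,1,0]],
  ],
)

```text
t: 6.37
tcp_pos: [0.5038, 0.3492, 0.0511]
tool_rot: [0.011, 1.0, 0.0, 0.001]
force: [-1.2, -1.9, 10.4]
finger_gap: 0.712
gripper_force: 39.7
```

>>> drive_tool(
  deltas=[
    [[0,0,1,0],[0,0,1,0],[0,0,1,0]],
  ],
)

```text
t: 6.62
tcp_pos: [0.504, 0.3492, 0.051]
tool_rot: [0.011, 1.0, 0.0, 0.001]
force: [-2.7, -3.8, 15.7]
finger_gap: 0.712
gripper_force: 40.0
```

>>> drive_tool(
  deltas=[
    [[0,0,-2,0],[0,0,-2,0],[0,0,-2,0],[0,0,-2,0],[0,0,-2,0]],
  ],
  jaw=85,
)

```text
t: 7.03
tcp_pos: [0.503, 0.3492, 0.0497]
tool_rot: [0.011, 1.0, -0.0, -0.0]
force: [-0.2, -0.3, 0.8]
finger_gap: 0.994
gripper_force: 0.0
```

>>> drive_tool(
  deltas=[
    [[0,0,-15,0],[0,0,-45,0],[0,0,-85,0],[0,0,-125,0],[0,0,-165,0]],
  ],
)

```text
t: 7.45
tcp_pos: [0.5027, 0.349, 0.2162]
tool_rot: [0.011, 1.0, -0.0, -0.001]
force: [0.0, 0.4, -1.0]
finger_gap: 0.993
gripper_force: 0.0
```

>>> drive_tool(
  deltas=[
    [[0,-40,-15,0],[0,-80,-30,0],[0,-120,-40,0],[0,-160,-40,0],[0,-180,-40,0]],
  ],
)

```text
t: 7.87
tcp_pos: [0.4991, 0.1658, 0.256]
tool_rot: [0.012, 1.0, -0.001, 0.0]
force: [0.8, -0.0, -0.6]
finger_gap: 0.999
gripper_force: 0.0
```

>>> drive_tool(
  deltas=[
    [[-30,0,0,0],[-50,0,0,0],[-50,0,0,0],[-50,0,0,0],[-50,0,0,0]],
  ],
)

```text
t: 8.28
tcp_pos: [0.5483, 0.1683, 0.2546]
tool_rot: [0.011, 1.0, -0.0, -0.001]
force: [-0.7, -0.2, 0.1]
finger_gap: 0.997
gripper_force: 0.0
```

Run:
```python
from h import *
s=manip.sense(); print(s['tcp_pos'],s['tool_rot'])
im,m=snap('wrist','w2.png'); np.save('w2_m.npy',m,allow_pickle=True)
```

```text
[0.54830368 0.16829151 0.25461104] [ 1.08422115e-02  9.99940509e-01 -7.73249432e-05 -1.19144155e-03]
```

View pics/w2.png

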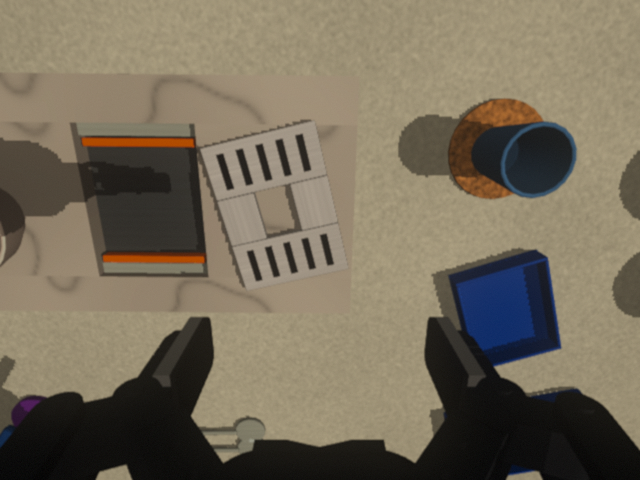

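The cup stands on the coaster with its rim at (539,160). The cover's corners are near (201,150), (311,121), (347,268) and (246,288), and its hole is near (278,211).

Run:
```python
from h import *
im=cv2.imread('pics/w2.png');m=np.load('w2_m.npy',allow_pickle=True).item()
h,s,v=cv2.split(cv2.cvtColor(im,cv2.COLOR_BGR2HSV))
org=((h<16)&(s>150)&(v>100)).astype(np.uint8)
for r in[(70,130,205,155),(90,245,215,270)]: print('strip',rect(m,blob(org,r),.0248))
print('cup',circ(m,blob(((h>95)&(h<125)&(s>90)).astype(np.uint8),(495,110,590,205)),.086))
g=cv2.cvtColor(im,cv2.COLOR_BGR2GRAY)
C=cv2.cornerSubPix(g,np.array([[201,150],[311,121],[347,268],[246,288]],np.float32).reshape(-1,1,2),(5,5),(-1,-1),(3,40,.01))[:,0]
P=W(m,C,.04)*1000; print(C.round(1),P.round(1),P.mean(0), [np.linalg.norm(P[i]-P[i-1]).round(1) for i in range(4)])
print([np.degrees(np.arctan2(*(P[j]-P[i])[::-1])).round(2) for i,j in((0,3),(1,2),(0,1),(3,2))])
C=cv2.cornerSubPix(g,np.array([[257,193],[290,184],[300,227],[267,236]],np.float32).reshape(-1,1,2),(4,4),(-1,-1),(3,40,.01))[:,0]
P=W(m,C,.04)*1000; print(C.round(1),P.round(1),P.mean(0), [np.linalg.norm(P[i]-P[i-1]).round(1) for i in range(4)])
```

```text
strip [485.75  -6.09 107.93   8.47  88.27]
strip [605.54 -10.43 108.01   9.14  88.07]
cup (array([503.5, 345.9,  30.3]), array([503.7, 345.8,  58.8,  59.7]))
[[198.9 147.8]
 [312.3 120. ]
 [349.6 266.8]
 [244.9 288.1]] [[491.4  57.1]
 [469.1 162.7]
 [613.2 197.1]
 [635.   87.5]] [552.18289302 126.09005841] [np.float64(146.9), np.float64(107.9), np.float64(148.1), np.float64(111.7)]
[np.float64(11.98), np.float64(13.45), np.float64(101.9), np.float64(101.28)]
[[257.  193. ]
 [290.  182.9]
 [302.3 230.5]
 [266.3 238.4]] [[534.7 107.7]
 [525.6 139.9]
 [573.3 149.9]
 [580.8 113.6]] [553.61568516 127.76236048] [np.float64(46.5), np.float64(33.4), np.float64(48.7), np.float64(37.1)]
```

>>> drive_tool(
  deltas=[
    [[3,-6,35,-0.1],[3,-6,70,-0.2],[3,-6,110,-0.233],[3,-6,150,-0.233],[3,-6,175,-0.233]],
  ],
  jaw=57,
)

```text
t: 8.75
tcp_pos: [0.543, 0.1626, 0.0772]
tool_rot: [-0.106, 0.994, 0.0, -0.003]
force: [-0.8, -0.3, 0.0]
finger_gap: 0.663
gripper_force: 0.0
```

>>> drive_tool(
  deltas=[
    [[0,0,10,0],[0,0,10,0],[0,0,10,0],[0,0,10,0],[0,0,10,0]],
  ],
)

```text
t: 9.17
tcp_pos: [0.5477, 0.1626, 0.0725]
tool_rot: [-0.106, 0.994, -0.0, 0.002]
force: [0.5, 0.4, 0.1]
finger_gap: 0.668
gripper_force: 0.0
```

>>> drive_tool(
  deltas=[
    [[0,0,0,0],[0,0,0,0],[0,0,0,0],[0,0,0,0]],
  ],
)

```text
t: 9.5
tcp_pos: [0.5464, 0.1623, 0.0708]
tool_rot: [-0.105, 0.994, 0.0, 0.0]
force: [-0.5, -0.1, 0.0]
finger_gap: 0.668
gripper_force: 0.0
```

Run:
```python
from h import *
print(manip.sense())
im,m=snap('wrist','w3.png'); np.save('w3_m.npy',m,allow_pickle=True)
```

```text
{'t': 9.5, 'q': array([ 9.27767223e-02,  6.83980100e-01,  1.69714145e+00,  2.75818231e-05,
        7.59677744e-01, -1.68918084e+00]), 'qd': array([ 0.00049396,  0.00576665,  0.00307456, -0.00121139, -0.00171522,
       -0.00027364]), 'tau': array([ 1.26107811e-02, -4.37332857e+01, -1.05186957e+01,  1.14183902e-04,
       -4.71629697e-03, -1.63427330e-06]), 'tcp_pos': array([0.54641154, 0.16232532, 0.07080167]), 'tool_rot': array([-1.05374625e-01,  9.94432517e-01,  4.42190726e-06,  3.96769242e-04]), 'force': array([-0.48645789, -0.06716698,  0.01734739]), 'ft_torque': array([0.0168418 , 0.00134734, 0.02995458]), 'gripper_force': 0.0, 'finger_gap': 0.6679374171741644}
```

View pics/w3.png

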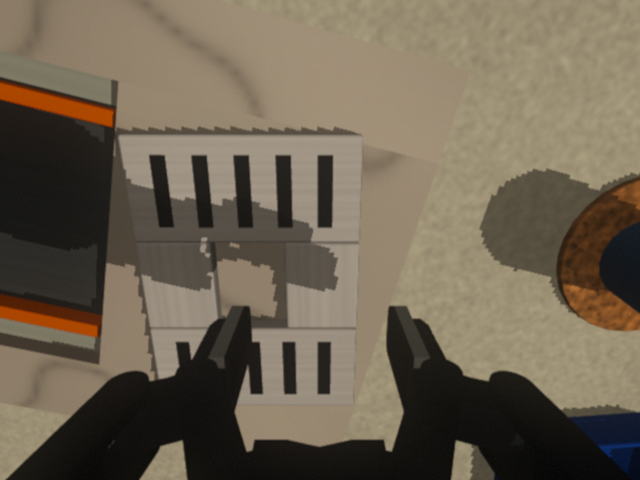

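The fingers straddle the +y bar: the hole's right edge is at u≈288, the cover's right edge at u≈357, and the cover's top edge is level with the image. I'll compute the remaining offsets in tool axes.

Run:
```python
from h import *
m=np.load('w3_m.npy',allow_pickle=True).item()
print(proj(m,[[.5464,.1623,.04],[.5464,.1623,.0708]]))
a=-0.1054*2;x=np.array([-np.cos(a),-np.sin(a)]);y=np.array([-np.sin(-a)*1,np.cos(a)]); y=np.array([np.sin(a),np.cos(a)])
for p in [(216,285),(288,285),(357,285),(288,242),(288,327),(360,135),(353,403),(118,135),(155,403)]:
    w=ray(m,*p,.04)[:2]*1000-[546.4,162.3]; print(p,(w+[546.4,162.3]).round(1),'tool',(w@x).round(1),(w@y).round(1))
```

```text
[[321.25828968 287.67183877]
 [321.65683952 318.78589076]]
(216, 285) [556.2 109.6] tool -20.6 -53.5
(288, 285) [548.5 145.4] tool -5.6 -16.9
(357, 285) [541.1 179.7] tool 8.8 18.2
(288, 242) [525.8 141.2] tool 15.7 -16.3
(288, 327) [572.5 149.9] tool -28.1 -17.5
(360, 135) [469.6 163.3] tool 75.3 17.0
(353, 403) [613.7 195.5] tool -58.9 18.4
(118, 135) [492.2  57.9] tool 31.1 -90.7
(155, 403) [637.6  84.6] tool -105.4 -95.0
```

>>> drive_tool(
  deltas=[
    [[0,0.5,15,0],[0,0.5,28,0],[0,0.5,36,0],[0,0.5,38,0],[0,0.5,38,0]],
  ],
)

```text
t: 9.97
tcp_pos: [0.5456, 0.1627, 0.0316]
tool_rot: [-0.105, 0.994, 0.0, -0.001]
force: [-0.2, 0.7, 0.6]
finger_gap: 0.668
gripper_force: 0.0
```

>>> drive_tool(
  deltas=[
    [[0,0,0,0],[0,0,0,0],[0,0,0,0],[0,0,0,0]],
  ],
)

```text
t: 10.3
tcp_pos: [0.5465, 0.1629, 0.0329]
tool_rot: [-0.105, 0.994, -0.0, 0.001]
force: [0.5, 0.5, -0.4]
finger_gap: 0.667
gripper_force: 0.0
```

>>> drive_tool(
  deltas=[
    [[0,0,0,0],[0,0,0,0],[0,0,0,0],[0,0,0,0],[0,0,0,0]],
  ],
  jaw=25,
  force=60,
)

```text
t: 10.72
tcp_pos: [0.5463, 0.163, 0.0331]
tool_rot: [-0.105, 0.994, 0.0, 0.0]
force: [-0.3, 0.9, 6.0]
finger_gap: 0.405
gripper_force: 59.9
```

>>> drive_tool(
  deltas=[
    [[0,0,-3,0],[0,0,-6,0],[0,0,-6,0],[0,0,-6,0],[0,0,-6,0]],
  ],
)

```text
t: 11.13
tcp_pos: [0.5458, 0.1627, 0.038]
tool_rot: [-0.105, 0.994, -0.0, -0.0]
force: [-0.1, 0.7, -3.8]
finger_gap: 0.407
gripper_force: 60.3
```

Run:
```python
from h import *
print(manip.sense()['tcp_pos'],manip.sense()['force'],manip.sense()['ft_torque'])
im,m=snap('side','s2.png'); c=im[150:300,210:380][:,:,::-1]; cv2.imwrite('pics/s2c.png',cv2.resize(c,None,fx=4,fy=4,interpolation=cv2.INTER_CUBIC))
```

```text
[0.54578988 0.16272105 0.03795425] [-0.06330568  0.70351775 -3.7571843 ] [ 0.15195004  0.0079755  -0.03141258]
```

View pics/s2c.png

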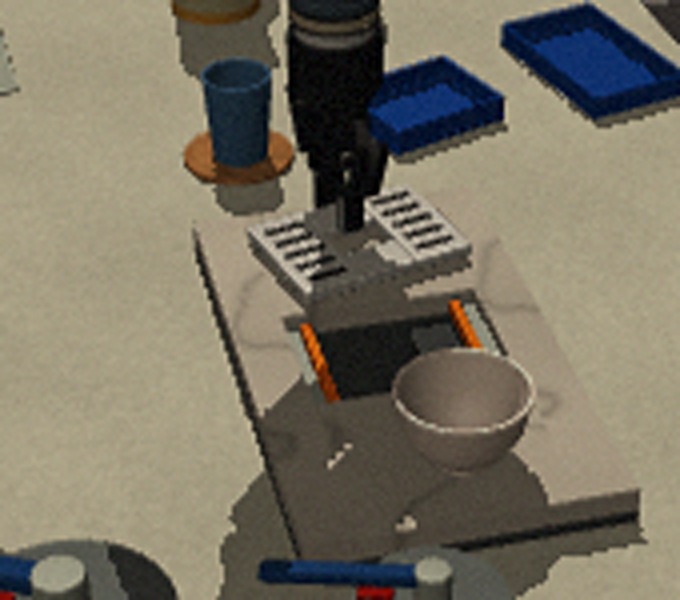

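The cup is upright on the coaster and the cover is gripped, level and just off the stone. Next I'll carry it over the well.

>>> drive_tool(
  deltas=[
    [[0,0,-4,0],[5,-25,-4,0.05],[10,-50,-4,0.11],[16,-78,-4,0.17],[21,-105,-4,0.22]],
  ],
)

```text
t: 11.6
tcp_pos: [0.5474, 0.0549, 0.0425]
tool_rot: [0.005, 1.0, -0.0, -0.0]
force: [0.7, -0.2, -3.7]
finger_gap: 0.405
gripper_force: 60.4
```

```bash
python3 -c "
from h import *
avg(5)"
```

```text
[[ 5.474e+02  5.490e+01  4.250e+01  1.050e+01  7.000e-01 -2.000e-01
  -3.700e+00]
 [ 5.484e+02  5.000e+01  4.250e+01  1.470e+01  3.000e-01 -2.700e+00
  -3.500e+00]
 [ 5.485e+02  5.200e+01  4.260e+01  1.370e+01  6.000e-01  3.000e-01
  -3.500e+00]
 [ 5.481e+02  5.370e+01  4.250e+01  1.230e+01 -1.000e-01 -4.000e-01
  -3.200e+00]
 [ 5.478e+02  5.490e+01  4.250e+01  1.070e+01 -9.000e-01  6.000e-01
  -3.300e+00]]
mean [ 5.48e+02  5.31e+01  4.25e+01  1.24e+01  1.00e-01 -5.00e-01 -3.40e+00]
```

>>> drive_tool(
  deltas=[
    [[0,-10,0,0.01],[0,-20,0,0.018],[0.5,-25,0,0.018],[0.5,-25,0,0.018],[0.5,-25,0,0.018]],
  ],
)

```text
t: 12.27
tcp_pos: [0.5468, 0.0305, 0.0423]
tool_rot: [0.014, 1.0, 0.0, -0.0]
force: [-0.5, -0.5, -3.6]
finger_gap: 0.409
gripper_force: 60.6
```

>>> drive_tool(
  deltas=[
    [[0,0,0,0],[0,0,0,0],[0,0,0,0]],
  ],
)

```text
t: 12.52
tcp_pos: [0.5468, 0.0311, 0.0423]
tool_rot: [0.013, 1.0, 0.0, -0.0]
force: [0.8, -0.6, -3.6]
finger_gap: 0.409
gripper_force: 60.6
```

Run:
```python
from h import *
avg(4); im,m=snap('wrist','w4.png'); np.save('w4_m.npy',m,allow_pickle=True)
```

```text
[[ 5.468e+02  3.110e+01  4.230e+01  2.640e+01  8.000e-01 -6.000e-01
  -3.600e+00]
 [ 5.468e+02  3.100e+01  4.230e+01  2.630e+01 -1.100e+00 -7.000e-01
  -3.200e+00]
 [ 5.468e+02  3.100e+01  4.230e+01  2.630e+01  1.000e-01 -4.000e-01
  -2.800e+00]
 [ 5.469e+02  3.100e+01  4.230e+01  2.640e+01 -2.000e-01 -1.000e-01
  -3.600e+00]]
mean [ 5.468e+02  3.100e+01  4.230e+01  2.640e+01 -1.000e-01 -5.000e-01
 -3.300e+00]
```

View pics/w4.png

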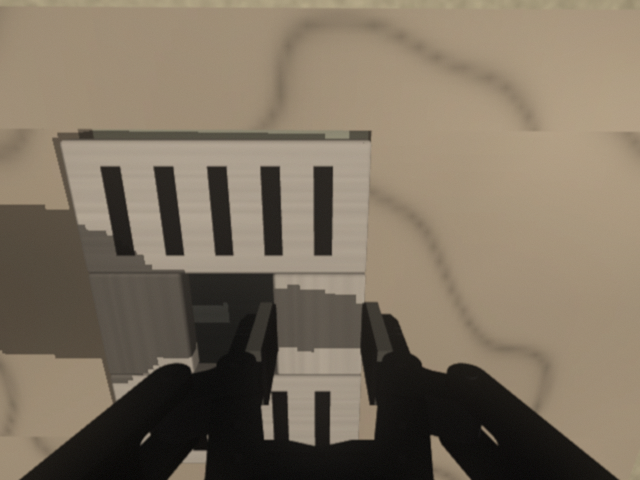

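The cover hangs over the well. Its far edge runs (62,141)–(369,140), and the well's far edge shows from (57,131) to (371,131). I'll compare the two.

Run:
```python
from h import *
m=np.load('w4_m.npy',allow_pickle=True).item()
def tt(w): # station frame about (545.4,-8.2), yaw -.0305
    c,s=np.cos(-.0305),np.sin(-.0305); d=w-[545.4,-8.2]; return np.round([c*d[0]+s*d[1],-s*d[0]+c*d[1]],1)
for n,p,z in [('wTL',(57,131),.03),('wTR',(371,131),.03),('cTL',(62,141),.0492),('cTR',(369,140),.0492),('holeTR',(273,273),.0492),('holeBR',(273,374),.0492),('cMidR',(364,273),.0492),('cBR',(360,374),.0492),('cL',(92,273),.0492)]:
    print(n,tt(ray(m,*p,z)[:2]*1000))
```

```text
wTL [-76.4 -66.3]
wTR [-76.9  58.3]
cTL [-73.9 -52.5]
cTR [-74.7  55.2]
holeTR [-23.9  19.8]
holeBR [23.9 18.1]
cMidR [-24.1  55.6]
cBR [23.7 55.9]
cL [-23.6 -51.6]
```

>>> drive_tool(
  deltas=[
    [[-0.5,-2.2,2,0.004],[-0.5,-2.2,4,0.004],[-0.5,-2.2,6,0.004],[-0.5,-2.2,7,0.004],[-0.5,-2.2,7,0.004]],
  ],
)

```text
t: 13.18
tcp_pos: [0.547, 0.0285, 0.0349]
tool_rot: [0.015, 1.0, 0.0, -0.0]
force: [-0.5, 0.6, -3.2]
finger_gap: 0.411
gripper_force: 60.6
```

>>> drive_tool(
  deltas=[
    [[0,0,1,0],[0,0,1,0],[0,0,1,0]],
  ],
)

```text
t: 13.43
tcp_pos: [0.5473, 0.0285, 0.0343]
tool_rot: [0.015, 1.0, -0.0, 0.0]
force: [0.6, 0.4, -3.2]
finger_gap: 0.405
gripper_force: 60.6
```

>>> drive_tool(
  deltas=[
    [[0,0,1,0],[0,0,1,0],[0,0,1,0]],
  ],
)

```text
t: 13.68
tcp_pos: [0.5473, 0.0286, 0.0333]
tool_rot: [0.015, 1.0, 0.0, -0.0]
force: [0.4, -1.0, -2.7]
finger_gap: 0.407
gripper_force: 60.6
```

>>> drive_tool(
  deltas=[
    [[0,0,1,0],[0,0,1,0],[0,0,1,0]],
  ],
)

```text
t: 13.93
tcp_pos: [0.5472, 0.0285, 0.0322]
tool_rot: [0.015, 1.0, 0.0, -0.0]
force: [-0.4, 0.7, -2.8]
finger_gap: 0.41
gripper_force: 60.6
```

>>> drive_tool(
  deltas=[
    [[0,0,1,0],[0,0,1,0],[0,0,1,0]],
  ],
)

```text
t: 14.18
tcp_pos: [0.5472, 0.0285, 0.0313]
tool_rot: [0.015, 1.0, 0.0, -0.0]
force: [-0.5, 0.7, -3.5]
finger_gap: 0.407
gripper_force: 60.6
```

>>> drive_tool(
  deltas=[
    [[0,0,1,0],[0,0,1,0],[0,0,1,0]],
  ],
)

```text
t: 14.43
tcp_pos: [0.5472, 0.0285, 0.0303]
tool_rot: [0.015, 1.0, 0.0, -0.0]
force: [0.1, 0.4, -3.2]
finger_gap: 0.406
gripper_force: 60.6
```

>>> drive_tool(
  deltas=[
    [[0,0,1,0],[0,0,1,0],[0,0,1,0]],
  ],
)

```text
t: 14.68
tcp_pos: [0.5474, 0.0285, 0.0294]
tool_rot: [0.015, 1.0, -0.0, 0.0]
force: [-0.1, 0.5, -4.0]
finger_gap: 0.407
gripper_force: 60.8
```

>>> drive_tool(
  deltas=[
    [[0,0,0,0],[0,0,0,0],[0,0,0,0],[0,0,0,0]],
  ],
  jaw=50,
)

```text
t: 15.02
tcp_pos: [0.5476, 0.0284, 0.0296]
tool_rot: [0.015, 1.0, -0.0, 0.0]
force: [0.4, -0.5, 0.2]
finger_gap: 0.585
gripper_force: 0.0
```

>>> drive_tool(
  deltas=[
    [[0,0,-10,0],[0,0,-30,0],[0,0,-70,0],[0,0,-110,0],[0,0,-130,0]],
  ],
)

```text
t: 15.43
tcp_pos: [0.5493, 0.0283, 0.1642]
tool_rot: [0.015, 1.0, -0.0, 0.003]
force: [0.3, -1.0, 0.3]
finger_gap: 0.583
gripper_force: 0.0
```

>>> drive_tool(
  deltas=[
    [[0,0,0,0],[0,0,0,0],[0,0,0,0]],
  ],
  jaw=0,
)

```text
t: 15.68
tcp_pos: [0.5465, 0.0286, 0.1591]
tool_rot: [0.015, 1.0, 0.0, -0.001]
force: [0.5, 0.4, 0.3]
finger_gap: 0.164
gripper_force: 0.0
```

Run:
```python
from h import *
print(manip.sense()['tcp_pos']);im,m=snap('wrist','w5.png'); np.save('w5_m.npy',m,allow_pickle=True)
```

```text
[0.54646739 0.02863481 0.15912323]
```

View pics/w5.png

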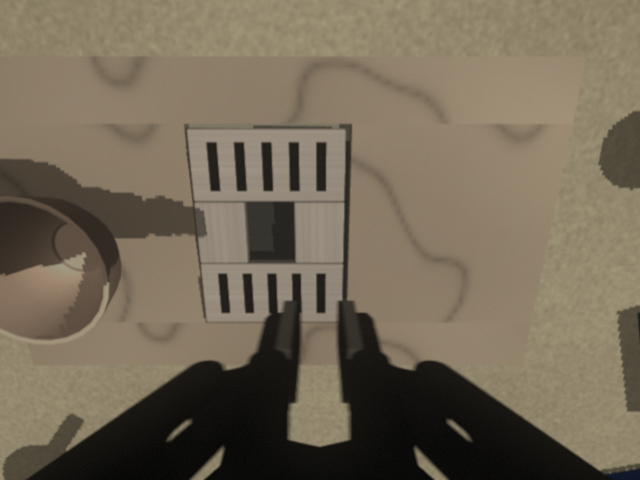

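The cover lies in the well, centred (corners about (187,128), (350,128), (346,321), (207,321)), with the bowl untouched. That was my tenth picture, so everything from here is numeric. Next I press the far (+x) side with shut fingers.

>>> drive_tool(
  deltas=[
    [[-30,-18,0,0],[-60,-37,15,0],[-60,-37,50,0],[-60,-37,85,0],[-60,-37,105,0]],
  ],
  jaw=0,
)

```text
t: 16.15
tcp_pos: [0.6032, -0.0103, 0.0491]
tool_rot: [0.016, 1.0, 0.001, -0.004]
force: [-0.8, 0.6, -0.4]
finger_gap: 0.002
gripper_force: 0.0
```

>>> drive_tool(
  deltas=[
    [[0,0,0,0],[0,0,0,0],[0,0,0,0],[0,0,0,0],[0,0,0,0]],
  ],
)

```text
t: 16.57
tcp_pos: [0.6073, -0.0104, 0.056]
tool_rot: [0.015, 1.0, -0.0, 0.002]
force: [0.5, 0.1, 0.4]
finger_gap: 0.001
gripper_force: 0.0
```

>>> drive_tool(
  deltas=[
    [[0,0,3,0],[0,0,6,0],[0,0,6,0],[0,0,6,0],[0,0,6,0]],
  ],
)

```text
t: 16.98
tcp_pos: [0.6061, -0.0103, 0.0484]
tool_rot: [0.015, 1.0, -0.0, -0.0]
force: [0.9, 0.7, 0.4]
finger_gap: 0.001
gripper_force: 0.0
```

>>> drive_tool(
  deltas=[
    [[0,0,4,0],[0,0,8,0],[0,0,11,0],[0,0,11,0],[0,0,11,0]],
  ],
)

```text
t: 17.4
tcp_pos: [0.6058, -0.0103, 0.0368]
tool_rot: [0.015, 1.0, 0.0, -0.0]
force: [-0.7, 0.1, -0.2]
finger_gap: 0.002
gripper_force: 0.0
```

>>> drive_tool(
  deltas=[
    [[0,0,1,0],[0,0,2,0],[0,0,2,0],[0,0,2,0]],
  ],
)

```text
t: 17.73
tcp_pos: [0.6062, -0.0103, 0.0354]
tool_rot: [0.015, 1.0, -0.0, 0.0]
force: [-0.8, 0.4, -0.1]
finger_gap: -0.0
gripper_force: 0.0
```

>>> drive_tool(
  deltas=[
    [[0,0,1,0],[0,0,2,0],[0,0,2,0],[0,0,2,0]],
  ],
)

```text
t: 18.07
tcp_pos: [0.6063, -0.0103, 0.0336]
tool_rot: [0.015, 1.0, -0.0, 0.0]
force: [0.6, 0.4, 2.9]
finger_gap: -0.004
gripper_force: 1.8
```

>>> drive_tool(
  deltas=[
    [[0,0,1,0],[0,0,1,0],[0,0,1,0]],
  ],
)

```text
t: 18.32
tcp_pos: [0.6065, -0.0104, 0.0325]
tool_rot: [0.015, 1.0, -0.0, 0.0]
force: [0.8, 1.2, 4.4]
finger_gap: -0.001
gripper_force: 2.2
```

>>> drive_tool(
  deltas=[
    [[0,0,1,0],[0,0,1,0],[0,0,1,0]],
  ],
)

```text
t: 18.57
tcp_pos: [0.6066, -0.0103, 0.0314]
tool_rot: [0.015, 1.0, -0.0, 0.0]
force: [0.7, 0.4, 3.0]
finger_gap: 0.001
gripper_force: 2.0
```

>>> drive_tool(
  deltas=[
    [[0,0,1,0],[0,0,1,0],[0,0,1,0]],
  ],
)

```text
t: 18.82
tcp_pos: [0.6066, -0.0104, 0.0306]
tool_rot: [0.015, 1.0, -0.0, 0.001]
force: [0.1, 0.2, 4.7]
finger_gap: -0.003
gripper_force: 2.7
```

>>> drive_tool(
  deltas=[
    [[0,0,1,0],[0,0,1,0],[0,0,1,0]],
  ],
)

```text
t: 19.07
tcp_pos: [0.6066, -0.0104, 0.0305]
tool_rot: [0.015, 1.0, -0.0, 0.001]
force: [-1.3, 1.7, 10.5]
finger_gap: 0.003
gripper_force: 5.4
```

>>> drive_tool(
  deltas=[
    [[0,0,1,0],[0,0,1,0],[0,0,1,0]],
  ],
)

```text
t: 19.32
tcp_pos: [0.6066, -0.0103, 0.0304]
tool_rot: [0.015, 1.0, -0.0, 0.001]
force: [-2.8, 0.4, 16.4]
finger_gap: -0.002
gripper_force: 8.2
```

>>> drive_tool(
  deltas=[
    [[0,0,-12,0],[0,0,-26,0],[40,0,-26,0],[80,0,-26,0],[120,0,-26,0]],
  ],
)

```text
t: 19.73
tcp_pos: [0.4847, -0.0065, 0.0544]
tool_rot: [0.015, 1.0, -0.0, 0.0]
force: [-0.4, -0.2, -0.7]
finger_gap: -0.003
gripper_force: 0.0
```

>>> drive_tool(
  deltas=[
    [[0,0,5,0],[0,0,10,0],[0,0,10,0],[0,0,10,0],[0,0,10,0]],
  ],
)

```text
t: 20.15
tcp_pos: [0.4882, -0.0071, 0.0443]
tool_rot: [0.015, 1.0, -0.0, 0.001]
force: [-0.2, 0.0, 0.4]
finger_gap: -0.001
gripper_force: 0.0
```

>>> drive_tool(
  deltas=[
    [[0,0,0,0],[0,0,0,0],[0,0,0,0]],
  ],
)

```text
t: 20.4
tcp_pos: [0.4868, -0.0067, 0.0443]
tool_rot: [0.015, 1.0, -0.0, 0.0]
force: [-1.2, -0.4, 0.6]
finger_gap: 0.002
gripper_force: 0.0
```

>>> drive_tool(
  deltas=[
    [[1,0,4,0],[1,0,7,0],[1,0,9,0],[1,0,9,0],[1,0,9,0]],
  ],
)

```text
t: 20.82
tcp_pos: [0.485, -0.0066, 0.035]
tool_rot: [0.015, 1.0, 0.0, -0.0]
force: [0.5, -0.5, 0.4]
finger_gap: 0.002
gripper_force: 0.0
```

>>> drive_tool(
  deltas=[
    [[0,0,1,0],[0,0,2,0],[0,0,2,0],[0,0,2,0]],
  ],
)

```text
t: 21.15
tcp_pos: [0.4853, -0.0066, 0.0334]
tool_rot: [0.015, 1.0, -0.0, 0.0]
force: [0.4, -0.7, 0.2]
finger_gap: 0.001
gripper_force: 0.1
```

>>> drive_tool(
  deltas=[
    [[0,0,1,0],[0,0,2,0],[0,0,2,0],[0,0,2,0]],
  ],
)

```text
t: 21.48
tcp_pos: [0.4851, -0.0066, 0.0314]
tool_rot: [0.015, 1.0, -0.0, -0.0]
force: [-0.2, -1.0, 3.2]
finger_gap: 0.0
gripper_force: 1.5
```

>>> drive_tool(
  deltas=[
    [[0,0,1,0],[0,0,1,0],[0,0,1,0]],
  ],
)

```text
t: 21.73
tcp_pos: [0.4851, -0.0066, 0.0303]
tool_rot: [0.015, 1.0, 0.0, -0.0]
force: [-1.3, 0.1, 3.4]
finger_gap: -0.001
gripper_force: 1.7
```

>>> drive_tool(
  deltas=[
    [[0,0,1,0],[0,0,1,0],[0,0,1,0]],
  ],
)

```text
t: 21.98
tcp_pos: [0.4851, -0.0066, 0.0301]
tool_rot: [0.015, 1.0, -0.0, 0.0]
force: [-2.9, -0.6, 10.9]
finger_gap: 0.001
gripper_force: 5.5
```

>>> drive_tool(
  deltas=[
    [[0,0,1,0],[0,0,1,0],[0,0,1,0]],
  ],
)

```text
t: 22.23
tcp_pos: [0.485, -0.0066, 0.03]
tool_rot: [0.015, 1.0, -0.0, 0.0]
force: [-3.5, -0.5, 19.7]
finger_gap: -0.002
gripper_force: 10.0
```

>>> drive_tool(
  deltas=[
    [[0,0,-10,0],[-40,0,-13,0],[-80,0,-13,0],[-120,0,-13,0],[-120,0,-13,0]],
  ],
)

```text
t: 22.65
tcp_pos: [0.6167, -0.0121, 0.0431]
tool_rot: [0.015, 1.0, -0.001, 0.009]
force: [1.8, -0.1, 0.0]
finger_gap: -0.0
gripper_force: 0.0
```

>>> drive_tool(
  deltas=[
    [[0,0,0,0],[0,0,0,0],[0,0,0,0],[0,0,5,0],[0,0,9,0]],
  ],
)

```text
t: 23.07
tcp_pos: [0.6039, -0.0101, 0.0319]
tool_rot: [0.015, 1.0, 0.0, -0.001]
force: [0.5, 0.1, 0.7]
finger_gap: 0.001
gripper_force: 0.0
```

>>> drive_tool(
  deltas=[
    [[0,0,1,0],[0,0,2,0],[0,0,2,0],[0,0,2,0]],
  ],
)

```text
t: 23.4
tcp_pos: [0.6051, -0.0103, 0.0303]
tool_rot: [0.015, 1.0, 0.0, 0.0]
force: [-0.4, 0.5, 0.1]
finger_gap: 0.001
gripper_force: 0.0
```

>>> drive_tool(
  deltas=[
    [[0,0,1,0],[0,0,1,0],[0,0,1,0]],
  ],
)

```text
t: 23.65
tcp_pos: [0.6053, -0.0103, 0.0301]
tool_rot: [0.015, 1.0, -0.0, 0.0]
force: [-1.7, 0.3, 5.7]
finger_gap: 0.0
gripper_force: 2.7
```

>>> drive_tool(
  deltas=[
    [[0,0,-30,0],[0,0,-70,0],[0,0,-110,0],[0,0,-150,0],[10,-25,-180,0]],
  ],
)

```text
t: 24.07
tcp_pos: [0.5969, -0.0323, 0.2129]
tool_rot: [0.013, 1.0, 0.0, 0.003]
force: [0.6, -0.7, -0.3]
finger_gap: 0.002
gripper_force: 0.0
```

>>> drive_tool(
  deltas=[
    [[9,-37,-15,0],[18,-74,-30,0],[27,-111,-45,0],[36,-148,-60,0],[45,-185,-75,0]],
  ],
)

```text
t: 24.48
tcp_pos: [0.5429, -0.22, 0.2852]
tool_rot: [0.015, 1.0, -0.0, 0.0]
force: [1.2, -1.3, -0.1]
finger_gap: -0.001
gripper_force: 0.0
```

>>> drive_tool(
  deltas=[
    [[9,-37,-6,0],[18,-70,-10,0],[21,-83,-15,0],[21,-83,-15,0],[21,-83,-15,0]],
  ],
)

```text
t: 24.9
tcp_pos: [0.52, -0.3007, 0.2991]
tool_rot: [0.016, 1.0, 0.001, 0.0]
force: [1.1, 0.3, 0.0]
finger_gap: 0.002
gripper_force: 0.0
```

>>> drive_tool(
  deltas=[
    [[0,0,0,0],[0,0,0,0],[0,0,0,0]],
  ],
)

```text
t: 25.15
tcp_pos: [0.5205, -0.2989, 0.2989]
tool_rot: [0.014, 1.0, 0.0, -0.0]
force: [0.1, 0.0, -0.1]
finger_gap: 0.004
gripper_force: 0.0
```

Run:
```python
from h import *
s=manip.sense();print(s['tcp_pos'],s['q'])
im,m=snap('wrist','w6.png'); np.save('w6_m.npy',m,allow_pickle=True); im=im[:,:,::-1].copy()
h,sa,v=cv2.split(cv2.cvtColor(im,cv2.COLOR_BGR2HSV))
print(proj(m,[[.467,-.347,.087],[.374,-.317,.105]]))
def comps(mask,z):
    n,l,st,ce=cv2.connectedComponentsWithStats(mask.astype(np.uint8))
    for i in range(1,n):
        if st[i,4]>25: print(st[i],ce[i].round(1),(ray(m,*ce[i],z)*1000).round(1))
print('blue');comps((h>100)&(h<125)&(sa>110)&(v>50),.11)
print('red');comps(((h<6)|(h>174))&(sa>130)&(v>60),.088)
print('green');comps((h>50)&(h<90)&(sa>80)&(v>40),.088)
print('white');comps((sa<30)&(v>150),.088)
print('orange cover check');comps((h<16)&(sa>150)&(v>100),.03)
```

```text
[ 0.52051517 -0.29890819  0.29891217] [-7.07410265e-01  4.25874128e-01  1.41383269e+00  2.85054296e-04
  1.30307985e+00 -2.24987358e+00]
[[266.21460017 150.36956718]
 [292.34341875  31.30361114]]
blue
[ 263   24   45  120 1787] [285.1  82.9] [ 412.  -324.5  110. ]
[   0  261  120   90 8087] [ 54.8 305.3] [ 608.3 -563.8  110. ]
[440 431   7   7  26] [443.3 434.3] [ 782.8 -166.7  110. ]
[189 433   7   8  30] [191.9 436.4] [ 777.8 -451.   110. ]
red
[284 104   6  18  28] [286.7 111.8] [ 434.  -326.2   88. ]
green
[219 129  26  18 258] [231.2 137.2] [ 454.4 -377.8   88. ]
white
orange cover check
```

```bash
cat > lev.py <<'E'
from h import *
def lever(f,roi,z=.1085):
    im=cv2.imread('pics/'+f+'.png');m=np.load(f+'_m.npy',allow_pickle=True).item()
    h,s,v=cv2.split(cv2.cvtColor(im,cv2.COLOR_BGR2HSV))
    c=blob(((h>100)&(h<125)&(s>110)&(v>50)).astype(np.uint8),roi)
    P=(W(m,c,z)*1000).astype(np.float32); b=cv2.boxPoints(cv2.minAreaRect(P)); r=cv2.minAreaRect(P); print('rect',np.round(r[0]+r[1],1),r[2])
    vx=cv2.fitLine(P,cv2.DIST_HUBER,0,.01,.01).ravel(); print('line',vx.round(3),'ang',np.degrees(np.arctan2(vx[1],vx[0])))
    return im,m,P
E
python3 - <<'E'
from lev import *
im,m,P=lever('w6',(250,10,320,150))
h,s,v=cv2.split(cv2.cvtColor(im,cv2.COLOR_BGR2HSV))
for p in [(240,170),(250,185),(290,150),(300,160),(266,140),(266,165),(350,150)]: print(p,im[p[1],p[0]],h[p[1],p[0]],s[p[1],p[0]])
g=im[100:200,200:340]; cv2.imwrite('pics/t.png',g)
for r in range(110,206,8): print(r,' '.join(f'{s[r,c]:3d}/{v[r,c]:3d}' for c in range(200,336,8)))
E
```

```text
rect [ 414.  -325.6   12.6   92.8] 70.41554260253906
line [ 9.41000e-01 -3.39000e-01  4.12215e+02 -3.25035e+02] ang -19.819136
(240, 170) [68 78 79] 27 36
(250, 185) [70 80 82] 25 37
(290, 150) [70 78 79] 27 29
(300, 160) [69 78 80] 25 35
(266, 140) [80 64 54] 108 83
(266, 165) [ 99 118 122] 25 48
(350, 150) [119 146 159] 20 64
110  67/ 88  67/ 88  68/ 90  67/ 88  44/ 82  37/ 76  60/169  48/ 58  36/ 49 146/ 75 150/ 78 147/ 99  32/ 80  63/150  65/154  63/154  64/156
118  70/ 88  65/ 90  63/ 89  57/ 85  40/ 77  36/ 77  64/167  78/ 98  38/ 47 151/ 76 152/ 77  29/ 80  33/ 78  32/ 79  63/159  64/155  63/157
126  64/ 88  70/ 84  64/ 88  39/ 79  36/ 78  32/ 79  38/ 81  72/ 88  12/ 41 159/ 77 148/ 69  33/ 78  26/ 79  32/ 79  35/ 80  60/166  63/157
134  70/ 88  66/ 89  66/ 85 116/ 79 123/ 81  45/ 73  31/ 57  33/ 47 134/ 63 161/ 76   8/ 63  30/ 77  29/ 80  36/ 79  35/ 80  63/161  64/163
142  61/ 83  64/ 88  50/ 81  33/ 78 118/ 82  91/ 53  27/ 47  38/ 54  46/123 105/ 80  36/ 79  32/ 80  29/ 78  32/ 79  29/ 80  61/146  64/152
150  65/ 90  67/ 88  49/ 83  35/ 81  33/ 78  33/ 47  33/ 47  46/122  4
[... 209 characters left out ...]

166  66/ 85  65/ 90  66/ 89  38/ 80  33/ 78  33/ 78  30/ 77  29/ 78  47/113  43/ 89  32/ 79  36/ 79  35/ 80  34/ 82  29/ 80  63/155  66/159
174  63/ 89  65/ 90  64/ 88  42/ 84  38/ 80  29/ 80  35/ 81  36/ 79  32/ 80  36/ 79  31/ 81  35/ 81  34/ 82  29/ 79  32/ 80  65/156  63/153
182  64/156  63/162  66/128  64/132  35/ 80  32/ 79  38/ 80  32/ 80  32/ 80  35/ 80  32/ 80  38/ 81  31/ 82  35/ 81  63/154  63/159  65/156
190  65/149  65/157  65/158  65/157  63/154  34/ 83  37/ 83  37/ 83  34/ 83  37/ 83  37/ 82  34/ 82  31/ 82  62/145  64/159  63/158  63/159
198  62/156  61/154  64/160  63/158  63/153  64/160  61/146  34/ 83  37/ 83  34/ 82  43/ 83  38/ 88  64/160  64/156  63/153  64/159  63/150
```

Run:
```python
from h import *
im=cv2.imread('pics/w6.png');m=np.load('w6_m.npy',allow_pickle=True).item()
h,s,v=cv2.split(cv2.cvtColor(im,cv2.COLOR_BGR2HSV))
mask=((s<50)&(v<90)).astype(np.uint8); c=blob(cv2.morphologyEx(mask,cv2.MORPH_OPEN,np.ones((3,3))),(200,85,345,210))
hull=cv2.convexHull(c)[:,0]; P=(W(m,hull,.087)*1000).astype(np.float32); print(cv2.minEnclosingCircle(P),cv2.fitEllipse(P))
A=np.array([468.5,-346.])
for r in (28,32,36,40,44):
    out=[]
    for a in range(140,266,3):
        t=np.radians(a); u,w=proj(m,[(A[0]+r*np.cos(t))/1e3,(A[1]+r*np.sin(t))/1e3,.0885])[0].round().astype(int)
        H,S,V=h[w,u],s[w,u],v[w,u]
        out.append('B' if 100<H<125 and S>110 else 'R' if (H<8 or H>172) and S>100 else 'G' if 45<H<95 and S>80 else 'W' if V>140 else '.' if V>65 else '-')
    print(r,''.join(out))
```

```text
((467.7830810546875, -345.7490539550781), 47.60135269165039) ((467.86376953125, -345.66241455078125), (93.49349975585938, 95.08789825439453), 169.27505493164062)
28 ..RBBBBBBBBBB----......W........GGGGGGG---
32 ...-BBBBBBBB------...WWW.........GGGGGG...
36 ...R-BBBBBB-------..WWW..........GGGGG....
40 ....-BBBBBB-------WWWWW...........GGGG....
44 ....-BBBBBB------..WWWW...........GGGG....
```

```bash
cat > marks.py <<'E'
from h import *
def marks(f,A,zs=(.0875,)):
    im=cv2.imread('pics/'+f+'.png');m=np.load(f+'_m.npy',allow_pickle=True).item()
    b,g,r=[x.astype(int) for x in cv2.split(im)]
    uv=proj(m,[A[0]/1e3,A[1]/1e3,.087])[0]
    yy,xx=np.mgrid[0:480,0:640]; near=np.hypot(xx-uv[0],yy-uv[1])<80
    mx=np.maximum(np.maximum(b,g),r);mn=np.minimum(np.minimum(b,g),r)
    M={'green':(g>1.25*r)&(g>1.15*b),'red':(r>1.8*g)&(r>1.8*b)&(r>30),'white':(mn>125)&(mx-mn<70),'whshadow':0*mx>1}
    for n,k in M.items():
        yx=np.argwhere(k&near)
        if len(yx)<15: print(n,len(yx)); continue
        P=np.array([ray(m,x,y,.0875)[:2]*1000 for y,x in yx])-A; rr=np.hypot(*P.T); P=P[(rr<47)&(rr>15)]
        if len(P)<10: print(n,len(P));continue
        th=np.degrees(np.arctan2(P[:,1],P[:,0]))%360; q=cv2.minAreaRect(P.astype(np.float32))
        print(n,len(P),'centroid ang',np.degrees(np.arctan2(*P.mean(0)[::-1]))%360,'r',np.hypot(*P.mean(0)).round(1),'range',np.percentile(th,[2,50,98]).round(1),'rect',np.round(q[0]+q[1],1),round(q[2],1), 'ctr ang',round(np.degrees(np.arctan2(q[0][1],q[0][0]))%360,1))
E
python3 -c "
from marks import *
marks('w6',np.array([467.9,-345.7]))"
```

```text
green 290 centroid ang 247.2455510781812 r 34.9 range [238.1 247.2 256.9] rect [-13.5 -32.1  22.3  10.6] 65.2 ctr ang 247.2
red 29 centroid ang 150.01206496208968 r 38.7 range [147.2 150.1 151.9] rect [-32.   18.6   1.4  17.8] 67.6 ctr ang 149.9
white 103 centroid ang 202.2502415273047 r 39.4 range [196.7 202.4 207.2] rect [-35.4 -14.   13.3   7.2] 23.4 ctr ang 201.6
whshadow 0
```

>>> drive_tool(
  deltas=[
    [[38,-7,10,0.1],[76,-14,20,0.2],[114,-20,30,0.3],[127,-23,55,0.32],[127,-23,90,0.32]],
  ],
  jaw=40,
)

```text
t: 25.62
tcp_pos: [0.3913, -0.3207, 0.2111]
tool_rot: [0.176, 0.984, -0.002, 0.002]
force: [-0.1, -0.8, -0.1]
finger_gap: 0.467
gripper_force: 0.0
```

>>> drive_tool(
  deltas=[
    [[0,0,35,0],[0,0,65,0],[0,0,75,0],[0,0,75,0],[0,0,75,0]],
  ],
)

```text
t: 26.03
tcp_pos: [0.3931, -0.3199, 0.1346]
tool_rot: [0.174, 0.985, -0.0, 0.0]
force: [0.3, 0.4, 0.8]
finger_gap: 0.469
gripper_force: 0.0
```

>>> drive_tool(
  deltas=[
    [[0,0,0,0],[0,0,0,0],[0,0,0,0],[0,0,0,0]],
  ],
)

```text
t: 26.37
tcp_pos: [0.3931, -0.3204, 0.1355]
tool_rot: [0.174, 0.985, -0.001, 0.001]
force: [0.1, 0.4, 0.8]
finger_gap: 0.465
gripper_force: 0.0
```

>>> drive_tool(
  deltas=[
    [[0,0,20,0],[0,0,38,0],[0,0,47,0],[0,0,47,0],[0,0,47,0]],
  ],
)

```text
t: 26.78
tcp_pos: [0.3925, -0.3199, 0.0873]
tool_rot: [0.175, 0.985, 0.0, -0.0]
force: [0.1, -0.6, -0.4]
finger_gap: 0.47
gripper_force: 0.0
```

>>> drive_tool(
  deltas=[
    [[0,0,0,0],[0,0,0,0],[0,0,0,0],[0,0,0,0],[0,0,0,0]],
  ],
  jaw=5,
  force=20,
)

```text
t: 27.2
tcp_pos: [0.3929, -0.3199, 0.0881]
tool_rot: [0.174, 0.985, -0.0, 0.001]
force: [1.0, 2.7, 6.2]
finger_gap: 0.164
gripper_force: 20.0
```

```bash
python3 -c "
from h import *
avg(4)"
```

```text
[[ 392.9 -319.9   88.1  348.3    1.     2.7    6.2]
 [ 392.9 -319.9   88.1  348.3    1.1    2.9    6.1]
 [ 392.9 -319.9   88.1  348.3    1.3    2.7    7.3]
 [ 392.9 -319.9   88.1  348.4    0.5    2.5    6.2]]
mean [ 392.9 -319.9   88.1  348.3    1.     2.7    6.4]
```

>>> drive_tool(
  deltas=[
    [[-0.2,-5.5,0,-0.07],[-0.8,-11,0,-0.14],[-1.7,-16.4,0,-0.209],[-3.1,-21.8,0,-0.279],[-4.8,-27,0,-0.349]],
  ],
)

```text
t: 27.82
tcp_pos: [0.3892, -0.3465, 0.0881]
tool_rot: [-0.0, 1.0, 0.0, 0.001]
force: [6.2, 5.3, 5.0]
finger_gap: 0.162
gripper_force: 20.8
```

>>> drive_tool(
  deltas=[
    [[-0.2,-5.5,0,-0.07],[-0.8,-11,0,-0.14],[-1.7,-16.4,0,-0.209],[-3.1,-21.8,0,-0.279],[-4.8,-27,0,-0.349]],
  ],
)

```text
t: 28.23
tcp_pos: [0.3943, -0.3709, 0.088]
tool_rot: [-0.171, 0.985, -0.001, -0.006]
force: [-12.8, -1.1, 12.2]
finger_gap: 0.159
gripper_force: 19.5
```

>>> drive_tool(
  deltas=[
    [[0,0,0,0],[0,0,0,0],[0,0,0,0],[0,0,0,0]],
  ],
)

```text
t: 28.57
tcp_pos: [0.3945, -0.3714, 0.0881]
tool_rot: [-0.17, 0.985, -0.002, -0.006]
force: [-4.9, 1.0, 8.5]
finger_gap: 0.154
gripper_force: 20.4
```

```bash
python3 -c "
from h import *
avg(3); p=manip.sense()['tcp_pos'][:2]*1000-[467.9,-345.7]; print(np.degrees(np.arctan2(p[1],p[0]))%360,np.hypot(*p),manip.sense()['q'])"
```

```text
[[ 394.5 -371.4   88.1 -340.9   -4.9    1.     8.5]
 [ 394.5 -371.4   88.1 -340.9   -5.     0.4    7.9]
 [ 394.5 -371.4   88.1 -340.8   -4.1   -0.5    8.8]]
mean [ 3.945e+02 -3.714e+02  8.810e+01 -3.408e+02 -4.600e+00  3.000e-01
  8.400e+00]
199.28200613207463 77.79859281472577 [-0.95460101  0.63171667  1.75791405 -0.01834127  0.75338808 -2.85444559]
```

Joint 6 has reached its range end, so I'll release, back off and view the lever.

>>> drive_tool(
  deltas=[
    [[0,0,0,0.02],[0,0,0,0.02],[0,0,0,0.02]],
  ],
  jaw=40,
)

```text
t: 28.97
tcp_pos: [0.396, -0.3717, 0.0871]
tool_rot: [-0.159, 0.987, -0.003, -0.004]
force: [0.3, -0.2, 0.5]
finger_gap: 0.467
gripper_force: 0.0
```

>>> drive_tool(
  deltas=[
    [[0,0,-20,0.02],[0,0,-55,0.1],[0,0,-95,0.2],[0,0,-135,0.3],[0,0,-175,0.4]],
  ],
  jaw=0,
)

```text
t: 29.38
tcp_pos: [0.3972, -0.3699, 0.2636]
tool_rot: [0.042, 0.999, -0.003, -0.004]
force: [0.4, -1.4, 0.5]
finger_gap: 0.0
gripper_force: 0.0
```

>>> drive_tool(
  deltas=[
    [[-35,20,-10,0],[-70,40,-20,0],[-100,50,-20,0],[-100,50,-20,0],[-100,50,-20,0]],
  ],
)

```text
t: 29.8
tcp_pos: [0.5023, -0.3274, 0.2806]
tool_rot: [0.038, 0.999, -0.003, -0.004]
force: [-0.4, 1.0, -0.3]
finger_gap: -0.002
gripper_force: 0.0
```

>>> drive_tool(
  deltas=[
    [[0,0,0,0],[0,0,0,0],[0,0,0,0]],
  ],
)

```text
t: 30.05
tcp_pos: [0.4999, -0.3286, 0.2806]
tool_rot: [0.04, 0.999, -0.003, -0.005]
force: [0.5, -0.3, -0.7]
finger_gap: 0.003
gripper_force: 0.0
```

Run:
```python
from lev import *
from marks import marks
s=manip.sense();print(s['tcp_pos'],s['tool_rot'],s['q'])
im,m=snap('wrist','w7.png'); np.save('w7_m.npy',m,allow_pickle=True)
print(-cv2.Rodrigues(np.array(m['rvec'],float))[0].T@np.array(m['tvec']).ravel())
t=proj(m,[[.4679,-.3457,.11],[.37,-.38,.11]]);print(t)
u0,v0=np.maximum(np.minimum(t[0],t[1])-35,0).astype(int);u1,v1=(np.maximum(t[0],t[1])+35).astype(int)
im,m,P=lever('w7',(u0,v0,min(u1,640),min(v1,480)))
marks('w7',np.array([467.9,-345.7]))
```

```text
[ 0.49987326 -0.32863227  0.28056169] [ 0.04042418  0.99916753 -0.00282677 -0.00470556] [-0.76293321  0.44180212  1.4400153  -0.01097993  1.26311413 -2.24951516]
[ 0.4181568  -0.32229235  0.42449817]
[[298.27360223 182.94576644]
 [240.70903809  57.95488116]]
rect [ 414.3 -365.1   92.7   12.7] 20.907909393310547
line [ 9.33000e-01  3.59000e-01  4.12632e+02 -3.65033e+02] ang 21.039543
green 295 centroid ang 247.38505510056984 r 34.8 range [238.1 247.4 257.1] rect [-13.4 -32.2  22.2  10.6] 65.9 ctr ang 247.4
red 310 centroid ang 156.21877966487247 r 35.0 range [146.9 156.1 165.1] rect [-31.9  14.   10.1  22.2] 66.3 ctr ang 156.4
white 0
whshadow 0
```

```bash
cat > fitl.py <<'E'
from h import *
from scipy.optimize import minimize
def fit(im,m,th0,A0=(467.9,-345.7)):
    S=4
    h,s,v=cv2.split(cv2.cvtColor(im,cv2.COLOR_BGR2HSV)); mask=((h>98)&(h<127)&(s>95)).astype(np.float32)
    c=proj(m,[A0[0]/1e3-.05,A0[1]/1e3,.105])[0].astype(int); R=110
    u0,v0=max(c[0]-R,0),max(c[1]-R,0); sub=mask[v0:v0+2*R,u0:u0+2*R]; sub=cv2.resize(sub,None,fx=S,fy=S,interpolation=cv2.INTER_LINEAR)
    def cost(p):
        t=np.radians(p[0]);d=np.array([np.cos(t),np.sin(t)]);n=np.array([-d[1],d[0]])
        pts=[[*(np.array(p[1:3])+d*r+n*w),z] for r in(15,105) for w in(-7,7) for z in(100,110)]
        uv=(proj(m,np.array(pts)/1e3)-[u0,v0]+.5)*S-.5
        k=np.zeros(sub.shape,np.float32); cv2.fillConvexPoly(k,cv2.convexHull(np.round(uv*16).astype(np.int32)),1,shift=4)
        # ignore everything farther than a dilated band or near the hub
        hub=(proj(m,[[p[1]/1e3,p[2]/1e3,.11]])[0]-[u0,v0])*S; tip=(proj(m,[[(p[1]+105*d[0])/1e3,(p[2]+105*d[1])/1e3,.105]])[0]-[u0,v0])*S
        L=np.linalg.norm(tip-hub); yy,xx=np.mgrid[:k.shape[0],:k.shape[1]]; q=((xx-hub[0])*(tip-hub)[0]+(yy-hub[1])*(tip-hub)[1])/L/L
        ok=(q>.3)&(q<1.2); return float(np.abs(k-sub)[ok].sum()/k[ok].sum())
    for free in (0,1):
        f=(lambda x:cost([x[0],*A0])) if not free else (lambda x:cost([x[0],A0[0]+x[1],A0[1]+x[2]]) )
        r=minimize(f,[th0]+[0,0]*free,method='Nelder-Mead',options={'initial_simplex':[[th0]+[0,0]*free]+[[th0+4]+[0,0]*free]+([[th0,2,0],[th0,0,2]] if free else [])})
        print('theta',r.x.round(2),'cost',round(r.fun,3))
E
python3 - <<'E'
from fitl import *
for f,t in(('w6',160),('w7',200)): print(f);fit(cv2.imread(f'pics/{f}.png'),np.load(f+'_m.npy',allow_pickle=True).item(),t)
for n in('top','side'):
    print(n,'before');fit(cv2.imread(f'pics/{n}0.png'),np.load(n+'_m.npy',allow_pickle=True).item(),160)
    im,m=snap(n,n+'7.png'); print(n,'now');fit(im[:,:,::-1].copy(),m,200)
E
```

```text
w6
theta [159.27] cost 0.214
theta [160.73   1.93   1.02] cost 0.197
w7
theta [200.72] cost 0.214
theta [201.45   1.4    2.08] cost 0.189
top before
theta [157.91] cost 0.498
theta [157.13   4.82  -2.03] cost 0.475
top now
theta [199.62] cost 0.594
theta [199.88   0.6    0.98] cost 0.594
side before
theta [165.] cost 1.017
theta [169.15   4.34  14.79] cost 0.282
side now
theta [198.41] cost 0.333
theta [200.75   4.06   4.95] cost 0.285
```

Across the fits the lever sits about 201°, and the marks put half open at about 202–204°. I'll nudge it slightly further with shut fingers from the red side.

>>> drive_tool(
  deltas=[
    [[40,-8,10,0],[80,-16,20,0],[115,-24,35,0],[122,-25,70,0],[122,-25,110,0]],
  ],
  jaw=0,
)

```text
t: 30.62
tcp_pos: [0.375, -0.3461, 0.1737]
tool_rot: [0.041, 0.999, -0.006, -0.002]
force: [0.6, -0.9, -1.5]
finger_gap: 0.002
gripper_force: 0.0
```

>>> drive_tool(
  deltas=[
    [[0,0,35,0],[0,0,60,0],[0,0,75,0],[0,0,75,0],[0,0,75,0]],
  ],
)

```text
t: 31.03
tcp_pos: [0.3756, -0.3447, 0.0968]
tool_rot: [0.04, 0.999, -0.003, -0.005]
force: [0.3, -0.6, -0.5]
finger_gap: -0.003
gripper_force: 0.0
```

>>> drive_tool(
  deltas=[
    [[0,0,0,0],[0,0,0,0],[0,0,0,0],[0,0,0,0]],
  ],
)

```text
t: 31.37
tcp_pos: [0.3765, -0.3452, 0.0984]
tool_rot: [0.04, 0.999, -0.004, -0.003]
force: [0.2, 0.2, -0.3]
finger_gap: 0.002
gripper_force: 0.0
```

>>> drive_tool(
  deltas=[
    [[-1.3,-2.7,0,0],[-2.6,-5.4,0,0],[-3.4,-7.2,0,0],[-3.4,-7.2,0,0],[-3.4,-7.2,0,0]],
  ],
)

```text
t: 31.78
tcp_pos: [0.3789, -0.3523, 0.0972]
tool_rot: [0.04, 0.999, -0.003, -0.004]
force: [0.0, -0.4, -0.6]
finger_gap: -0.002
gripper_force: 0.0
```

>>> drive_tool(
  deltas=[
    [[-0.6,-1.4,0,0],[-0.6,-1.4,0,0],[-0.6,-1.4,0,0]],
  ],
)

```text
t: 32.03
tcp_pos: [0.3792, -0.3534, 0.0971]
tool_rot: [0.04, 0.999, -0.003, -0.004]
force: [-0.8, 0.3, -0.6]
finger_gap: -0.001
gripper_force: 0.0
```

>>> drive_tool(
  deltas=[
    [[-0.6,-1.4,0,0],[-0.6,-1.4,0,0],[-0.6,-1.4,0,0]],
  ],
)

```text
t: 32.28
tcp_pos: [0.3795, -0.3544, 0.0971]
tool_rot: [0.04, 0.999, -0.003, -0.004]
force: [-0.7, 1.1, 1.0]
finger_gap: 0.003
gripper_force: 0.7
```

>>> drive_tool(
  deltas=[
    [[-0.6,-1.4,0,0],[-0.6,-1.4,0,0],[-0.6,-1.4,0,0]],
  ],
)

```text
t: 32.53
tcp_pos: [0.3801, -0.3563, 0.0971]
tool_rot: [0.04, 0.999, -0.003, -0.004]
force: [-1.0, 1.2, -0.1]
finger_gap: -0.001
gripper_force: 0.8
```

>>> drive_tool(
  deltas=[
    [[-0.6,-1.4,0,0],[-0.6,-1.4,0,0],[-0.6,-1.4,0,0]],
  ],
)

```text
t: 32.78
tcp_pos: [0.3807, -0.358, 0.0972]
tool_rot: [0.04, 0.999, -0.003, -0.004]
force: [-1.1, 1.9, -0.3]
finger_gap: -0.001
gripper_force: 0.7
```

>>> drive_tool(
  deltas=[
    [[6,12,0,0],[10,20,-20,0],[10,20,-60,0],[10,20,-100,0],[10,20,-140,0]],
  ],
)

```text
t: 33.2
tcp_pos: [0.3738, -0.3367, 0.2389]
tool_rot: [0.04, 0.999, -0.004, -0.004]
force: [1.2, -0.1, -0.3]
finger_gap: -0.002
gripper_force: 0.0
```

>>> drive_tool(
  deltas=[
    [[-40,0,-20,0],[-80,0,-30,0],[-120,0,-40,0],[-130,0,-40,0],[-130,0,-40,0]],
  ],
)

```text
t: 33.62
tcp_pos: [0.5077, -0.3477, 0.2776]
tool_rot: [0.038, 0.999, -0.006, -0.001]
force: [0.2, 0.1, -0.2]
finger_gap: -0.004
gripper_force: 0.0
```

>>> drive_tool(
  deltas=[
    [[0,0,0,0],[0,0,0,0],[0,0,0,0]],
  ],
)

```text
t: 33.87
tcp_pos: [0.5021, -0.3462, 0.2756]
tool_rot: [0.04, 0.999, -0.003, -0.005]
force: [-0.1, 0.0, 0.0]
finger_gap: 0.002
gripper_force: 0.0
```

Run:
```python
from fitl import *
from marks import marks
im,m=snap('wrist','w8.png'); np.save('w8_m.npy',m,allow_pickle=True)
print(manip.sense()['tcp_pos'],proj(m,[[.4679,-.3457,.11],[.37,-.38,.11]]))
fit(im[:,:,::-1].copy(),m,202); marks('w8',np.array([467.9,-345.7]))
im,m=snap('top','t8.png');im=im[:,:,::-1].copy()
# cup, coaster, bowl, cover check in top view vs start
h,s,v=cv2.split(cv2.cvtColor(im,cv2.COLOR_BGR2HSV)); i0=cv2.imread('pics/top0.png')
print('cup blue',circ(m,blob(((h>95)&(h<125)&(s>70)).astype(np.uint8),(135,230,175,275)),.086))
print('orange px',((h<16)&(s>150)&(v>100))[210:270,245:295].sum())
d=cv2.absdiff(im,i0).max(2); print('bowl diff',d[220:256,302:332].mean(),'tray',d[170:220,125:168].mean(),'pot',d[175:215,385:418].mean())
```

```text
[ 0.50214336 -0.34627758  0.27580381] [[318.89533628 179.58730724]
 [262.37549791  51.56748731]]
theta [202.89] cost 0.202
theta [202.77   1.88   0.93] cost 0.178
green 312 centroid ang 247.35551817188735 r 34.8 range [238.2 247.2 257. ] rect [-13.4 -32.1  22.2  10.6] 66.0 ctr ang 247.3
red 322 centroid ang 156.09862623155735 r 35.1 range [147.  156.1 164.9] rect [-31.9  14.2  10.   22.3] 66.7 ctr ang 156.1
white 0
whshadow 0Traceback (most recent call last):
  File "<stdin>", line 9, in <module>
  File "h.py", line 17, in circ
    (a,b),r=cv2.minEnclosingCircle((W(m,c,z)*1000).astype(np.float32)); e=cv2.fitEllipse((W(m,c,z)*1000).astype(np.float32)); return np.round([a,b,r],1),np.round(e[0]+e[1],1)
                                                                          ~~~~~~~~~~~~~~^^^^^^^^^^^^^^^^^^^^^^^^^^^^^^^^^^^^
cv2.error: OpenCV(4.12.0) /io/opencv/modules/imgproc/src/shapedescr.cpp:361: error: (-201:Incorrect size of input array) There should be at least 5 points to fit the ellipse in function 'fitEllipseNoDirect'
```

```bash
python3 -c "
from h import *
im=cv2.imread('pics/t8.png');h,s,v=cv2.split(cv2.cvtColor(im,cv2.COLOR_BGR2HSV)); i0=cv2.imread('pics/top0.png')
print('orange px',((h<16)&(s>150)&(v>100))[210:270,245:295].sum(),'cup px',((h>95)&(h<125)&(s>60))[230:275,135:175].sum())
d=cv2.absdiff(im,i0).max(2); print('bowl',d[220:256,302:332].mean(),'tray',d[170:220,125:168].mean(),'pot',d[175:215,385:418].mean())
print(manip.sign_off())"
```

```text
orange px 0 cup px 51
bowl 22.189814814814813 tray 20.014883720930232 pot 24.887878787878787
the job is handed in; nothing more can be done
None
```

I handed the job in at about 34 s: the cup stands on the coaster 2–4 mm off centre, the cover is pressed flush on both sides, and the lever measures within about 2° of half open. While I turned the lever, joint 6 read -2.854, just past its -2.85 limit, which may count as a failure. My last image check for the bowl, press pot and sample tray was inconclusive, though nothing in the moves aimed at or went near them.

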